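# Pack the oblong slate house sign

## Robot

A 6-joint arm with a two-finger parallel gripper is mounted at the origin on the work surface. World frame = base frame: x ahead of the robot, y to its left, z up, the work surface at z = 0. Lengths are in mm, angles in rad, forces in N, time in s.
With the tool pointing down it reaches from about 300 to 775 mm from the base axis. Payload 14.6 kg.
Tool frame: the origin (TCP) lies at the very end of the fingers, on their centre line; the grasp point (between the pads) lies 19 mm behind it; z points along the fingers, y is the line along which they close (so a half turn about z gives the same grasp; the last joint's range is limited). The gripper opens to 94 mm and grips with 3 to 60 N. Pads are 16 mm wide; open, the fingers measure 119 mm over their backs; the gripper's body (75 mm by 177 mm) begins 78 mm behind the grasp point.
Start: joints at [-1.205, 0.3, 1.521, -0, 1.321, -0.067], TCP at [230.67, -499.28, 205.446] pointing down, gripper open.
Joint ranges: [-3.03, 3.03], [-0.79, 2.21], [0.23, 2.52], [-1.04, 4.18], [0, 3.07], [-2.55, 2.55]. Speed limits (rad/s): [2.22, 2.22, 2.57, 3.14, 3.14, 3.14].

## Interface

Orientations are given as [roll, pitch, yaw] about the fixed x, y, z axes, in that order (R = Rz(yaw) Ry(pitch) Rx(roll)).
In Python, from cell import manip gives the robot as it stands. The module is installed in compiled form; this text tells all that it offers.
- The arm moves only by the shell command python3 -m inch 'ROWS' [FORCE]. ROWS is JSON, a list of rows, each an object of numbers: "gripper": the opening, from 0 (shut) to 1 (fully open); "dx", "dy", "dz": the shift along the world's x, y, z in m; "wx", "wy", "wz": the turn, a rotation vector about the world's x, y, z in degrees. A call has exactly 5 rows; each row is the pose to reach, as a shift and turn from the pose commanded when the call began; what a row does not reach only later rows make up. A row lasts 1/12 s, in which the tool goes at most 41.7 mm and 7.16 degrees, less where a joint would pass 70% of its speed; a pose out of reach is approached as far as the arm can. A call with a gripper value outside its range is refused whole. The fingers move at their own pace and stop on an object; FORCE is the grip in N (left out, the last holds). Time passes only in rows, so rows that repeat a pose let the fingers close, or fill a call up. It gives the time, the measured TCP pose, the force, the opening and the grip force at its end, in the units of the state.
- manip.read_state(): the state, without advancing time (a new reading comes with each control period).
- manip.camera(name): name is "side" or "top"; returns the picture (420x560x3 uint8, blue, green, red); there is no depth.
- manip.camera_info(name): a dict with "camera_matrix" (3x3 intrinsics, pixels), "R" (3x3) and "t" (3): a world point X has camera coordinates R X + t. Camera axes: x right, y down, z forward; pixel columns grow to the right and rows downward; lengths in mm; the calibration is good to about 2 mm. A picture is of the moment at which its call begins. camera_info takes no time and is no camera call.
- manip.sign_off(): hands the job in; it is judged then, once.
The state is a dict: "clock": time; "joints": joint angles; "qd": joint speeds; "effort": joint torques, N m; "eef_pos": TCP position; "eef_rot": TCP orientation; "wrist_force": force on the tool from outside, world axes, zero at the start; "moment": the same for the moment, N m; "finger_gap": finger opening in mm; "finger_force": force on a finger pad.
Only numpy, scipy, OpenCV 4.12 (cv2) and the standard library are available. Lean on these libraries where they do the work, as an engineer would, in place of code of your own. Each camera call takes 0.05 s, during which the arm holds its last target. There are 200 camera calls.

## Task

Pack the oblong slate sign plate that lies on the low plywood step. Without lifting it, slide it lengthways over the step's right-hand edge (the one towards the open carton) until about a third of it sticks out, grip it across its width by that overhanging end and pick it up, then lay it flat on the floor of the shallow cardboard carton and let go, without dropping it. Leave the square slate coaster where it lies.

Things in the scene. Friction and masses are not known exactly. Their poses are not given: they have to be found in the camera images.
- plate: The sign plate: an oblong dark grey slate slab, 60 mm wide (its x), 160 mm long (its y), 6 mm thick, about 0.13 to 0.21 kg, with a small pale dot near each end. Loose, lying flat on the step, its length pointing roughly (within 10 degrees) at the step's right-hand edge. Origin: centre of its underside; z up. It balances on the edge while less than 80 mm of it sticks out.
- coaster: The square slate coaster, 85 x 85 x 6 mm, the same dark slate, lying loose on the step in another row than the plate (rows 95 mm apart, a round cork disc of 80 mm lies in the third). Origin: centre of its underside. Not to be disturbed.
- step: The low plywood packing step, fixed to the bench: its flat top is 300 mm (its x) by 260 mm (its y), 70 mm above the bench. The top board is 18 mm thick with free space below its right-hand overhang. Origin: centre of its footprint at bench height, z up. Its right-hand edge is the one at y = -130 mm in its own frame (towards the carton).
- carton: The shallow open cardboard carton, fixed to the bench: outside 210 mm (its x) by 260 mm (its y), 45 mm high, walls and floor 5 mm thick, so inside 200 x 250 mm with the floor 5 mm above the bench; it has one sloping flap on its right (-y) and one on its far (+x) side, not above the rim. Origin: centre of its underside, z up.
Not all that is in view belongs to the job. Leave any green or orange look-alike of the plate alone.

How it is judged:
By the outcome, as a careful person would: the job done as asked, in the order asked, and still so for the second after the job is handed in, with the robot touching nothing.
It also fails if it takes over 54 s, if anything falls off the work surface, if the arm or the gripper's body presses on something with over 40 N, if the wrist force passes 120 N, or if a joint passes its speed limit or range.

## Working session

There is one attempt and no reset: what is moved stays moved. The work goes in short steps, Python scripts to look and compute and a shell command to move; the robot and the scene stay as the last step left them, time stands still between calls to the robot, and variables do not carry over. Pictures are saved under pics/ and viewed, at most 10 in all, crops included, and the job is handed in when it is done.

```bash
mkdir -p pics; cat > h.py <<'E'
import numpy as np, cv2
from cell import manip
def ray(cam,px,z):
    i=manip.camera_info(cam);K=np.array(i["camera_matrix"]);R=np.array(i["R"]);t=np.array(i["t"]).ravel()
    c=-R.T@t; px=np.atleast_2d(np.array(px,float))
    d=(R.T@np.linalg.inv(K)@np.c_[px,np.ones(len(px))].T).T
    return (c+d*((z-c[2])/d[:,2])[:,None])
E
python3 - <<'E'
from h import *
for n in("top","side"):
    cv2.imwrite(f"pics/{n}0.png",manip.camera(n)); i=manip.camera_info(n)
    R=np.array(i["R"]);print(n,-R.T@np.array(i["t"]).ravel(),R[2],i["camera_matrix"])
print(manip.read_state())
E
```

```text
top [ 302.67479207  -13.12558295 1512.40218542] [ 0.12813992  0.01303893 -0.99167038] [[514.92793447   0.         282.149515  ]
 [  0.         514.92793447 209.27325255]
 [  0.           0.           1.        ]]
side [  49.79187637 1275.34594971  846.25754761] [ 0.27788354 -0.81868781 -0.50252462] [[504.90264157   0.         280.16512387]
 [  0.         504.90264157 204.68066352]
 [  0.           0.           1.        ]]
{'clock': 0.1, 'joints': array([-1.20459351e+00,  3.00382091e-01,  1.52154038e+00, -9.98376276e-06,
        1.32062716e+00, -6.65853460e-02]), 'qd': array([ 1.23454663e-03, -5.08990256e-04, -2.68018668e-04,  5.31364540e-05,
        3.03400007e-04, -3.52370128e-04]), 'effort': array([ 2.73278038e-04, -5.32642758e+01, -3.53283691e+01,  7.08981394e-02,
        2.34978728e-02, -4.38114910e-05]), 'eef_pos': array([ 230.59342306, -499.07824849,  204.95235154]), 'eef_rot': array([-3.14063716e+00, -5.40243017e-05,  4.32790613e-01]), 'wrist_force': array([ 0.41714169, -0.22584234, -0.1880925 ]), 'moment': array([-0.00826402, -0.02211893,  0.00740717]), 'finger_force': 0.0, 'finger_gap': 94.32877635078594}
```

View pics/top0.png

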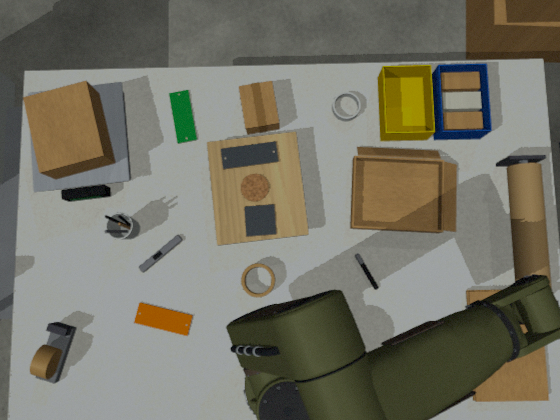

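View pics/side0.png

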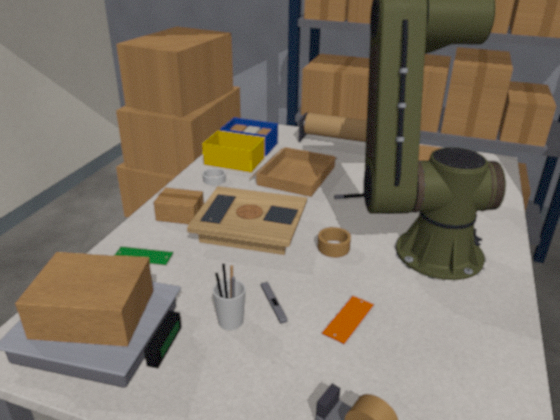

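The top view shows the dark oblong plate at about (250,154) on the step, with a pale dot near each end. The square dark coaster is at (261,220), the cork disc at (255,187), and the carton at (402,193). The look-alikes are green (182,116), orange (163,318) and a black item (86,193) off the step. Only the one at (250,154) is oblong slate on the step, so I'll measure it and confirm it in a crop.

```bash
python3 - <<'E'
from h import *
im=manip.camera("top")
cv2.imwrite("pics/crop.png",cv2.resize(im[120:250,195:465],None,fx=2.9,fy=2.9,interpolation=cv2.INTER_CUBIC))
hsv=cv2.cvtColor(im,cv2.COLOR_BGR2HSV)
m=((hsv[...,2]<95)&(hsv[...,1]<110)).astype(np.uint8)*255
roi=np.zeros_like(m);roi[130:245,205:305]=255
cs,_=cv2.findContours(m&roi,cv2.RETR_EXTERNAL,cv2.CHAIN_APPROX_NONE)
for c in cs:
    if cv2.contourArea(c)<300: continue
    P=ray("top",c[:,0,:],76)[:,:2].astype(np.float32)
    print("dark",cv2.minAreaRect(P), cv2.minAreaRect(c))
w=((hsv[...,0]>8)&(hsv[...,0]<28)&(hsv[...,1]>60)&(hsv[...,2]>120)).astype(np.uint8)*255
w=cv2.morphologyEx((w|m)&cv2.dilate(roi,np.ones((9,9))),cv2.MORPH_OPEN,np.ones((5,5)))
cs,_=cv2.findContours(w,cv2.RETR_EXTERNAL,cv2.CHAIN_APPROX_NONE)
c=max(cs,key=cv2.contourArea);r=cv2.minAreaRect(ray("top",c[:,0,:],70)[:,:2].astype(np.float32));print("step",r,cv2.boxPoints(r).round())
print("carton rim",ray("top",[[354,156],[351,229],[443,231],[441,158]],45).round(1))
E
```

```text
dark ((460.2821350097656, 68.26971435546875), (84.73832702636719, 85.25218963623047), 2.4958465099334717) ((260.072021484375, 219.65174865722656), (30.003955841064453, 30.378225326538086), 86.42366790771484)
dark ((647.2598266601562, 97.18333435058594), (60.69301986694336, 158.96499633789062), 6.8214263916015625) ((249.1389617919922, 154.68560791015625), (20.76239776611328, 55.7567138671875), 82.23483276367188)
step ((553.8564453125, 77.10206604003906), (299.2156677246094, 258.6051940917969), 5.716005802154541) [[392. 191.]
 [418. -66.]
 [716. -37.]
 [690. 221.]]
carton rim [[ 644.2 -205.4   45. ]
 [ 431.7 -189.3   45. ]
 [ 421.  -450.2   45. ]
 [ 633.  -456.6   45. ]]
```

View pics/crop.png

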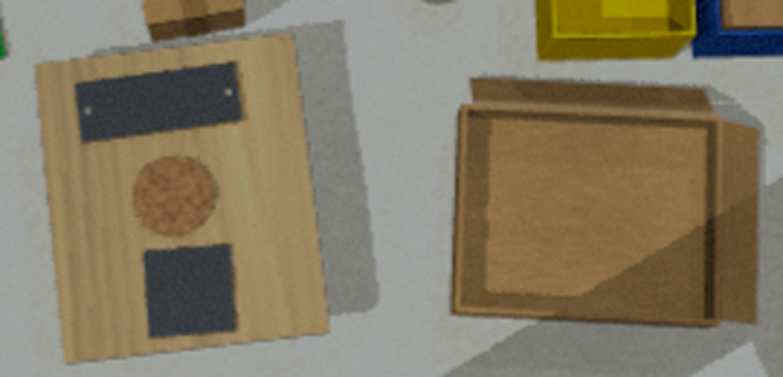

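The crop confirms it: dark grey, oblong (about 159 x 61 mm measured), one pale dot near each end at crop (88,110) and (228,92), on the step. That is the plate; the coaster is the square one at crop (190,290).

- **Plate:** centre (647,97), turned 6.8°.
- **Step's right edge:** runs from (418,-66) to (716,-37), so the slide is about 114 mm.

My plan is to push the plate's left end with two slightly spread fingertips.

```bash
python3 -m inch '[{"dx":0.0202,"dy":0.0349,"wz":3.6,"gripper":0.27},{"dx":0.0404,"dy":0.0698,"wz":7.2,"gripper":0.27},{"dx":0.0606,"dy":0.1047,"wz":10.8,"gripper":0.27},{"dx":0.0808,"dy":0.1396,"wz":14.4,"gripper":0.27},{"dx":0.101,"dy":0.1745,"wz":18,"gripper":0.27}]'
python3 -m inch '[{"dx":0.0202,"dy":0.0349,"wz":3.6,"gripper":0.27},{"dx":0.0404,"dy":0.0698,"wz":7.2,"gripper":0.27},{"dx":0.0606,"dy":0.1047,"wz":10.8,"gripper":0.27},{"dx":0.0808,"dy":0.1396,"wz":14.4,"gripper":0.27},{"dx":0.101,"dy":0.1745,"wz":18,"gripper":0.27}]'
```

```text
validation failed for argument at $[0]...
validation failed for argument at $[0]...
```

```bash
python3 -m inch '[{"dx":0.0202,"dy":0.0349,"dz":0.0,"wx":0.0,"wy":0.0,"wz":3.6,"gripper":0.27},{"dx":0.0404,"dy":0.0698,"dz":0.0,"wx":0.0,"wy":0.0,"wz":7.2,"gripper":0.27},{"dx":0.0606,"dy":0.1047,"dz":0.0,"wx":0.0,"wy":0.0,"wz":10.8,"gripper":0.27},{"dx":0.0808,"dy":0.1396,"dz":0.0,"wx":0.0,"wy":0.0,"wz":14.4,"gripper":0.27},{"dx":0.101,"dy":0.1745,"dz":0.0,"wx":0.0,"wy":0.0,"wz":18.0,"gripper":0.27}]'
```

```text
clock: 0.57
eef_pos: [332.1, -323.0, 205.3]
eef_rot: [-3.141, -0.0, 0.75]
wrist_force: [0.8, -0.3, 1.0]
finger_gap: 64.5
finger_force: 0.0
```

All seven keys are required in each row. I'll continue.

```bash
python3 -m inch '[{"dx":0.0202,"dy":0.0349,"dz":0,"wx":0,"wy":0,"wz":3.6,"gripper":0.27},{"dx":0.0404,"dy":0.0698,"dz":0,"wx":0,"wy":0,"wz":7.2,"gripper":0.27},{"dx":0.0606,"dy":0.1047,"dz":0,"wx":0,"wy":0,"wz":10.8,"gripper":0.27},{"dx":0.0808,"dy":0.1396,"dz":0,"wx":0,"wy":0,"wz":14.4,"gripper":0.27},{"dx":0.101,"dy":0.1745,"dz":0,"wx":0,"wy":0,"wz":18,"gripper":0.27}]'
python3 -m inch '[{"dx":0.0202,"dy":0.0349,"dz":0,"wx":0,"wy":0,"wz":3.6,"gripper":0.27},{"dx":0.0404,"dy":0.0698,"dz":0,"wx":0,"wy":0,"wz":7.2,"gripper":0.27},{"dx":0.0606,"dy":0.1047,"dz":0,"wx":0,"wy":0,"wz":10.8,"gripper":0.27},{"dx":0.0808,"dy":0.1396,"dz":0,"wx":0,"wy":0,"wz":14.4,"gripper":0.27},{"dx":0.101,"dy":0.1745,"dz":0,"wx":0,"wy":0,"wz":18,"gripper":0.27}]'
python3 -m inch '[{"dx":0.0202,"dy":0.0349,"dz":0,"wx":0,"wy":0,"wz":3.6,"gripper":0.27},{"dx":0.0404,"dy":0.0698,"dz":0,"wx":0,"wy":0,"wz":7.2,"gripper":0.27},{"dx":0.0606,"dy":0.1047,"dz":0,"wx":0,"wy":0,"wz":10.8,"gripper":0.27},{"dx":0.0808,"dy":0.1396,"dz":0,"wx":0,"wy":0,"wz":14.4,"gripper":0.27},{"dx":0.101,"dy":0.1745,"dz":0,"wx":0,"wy":0,"wz":18,"gripper":0.27}]'
python3 -c "
from cell import manip
s=manip.read_state();print(s['joints'],s['eef_pos'],s['eef_rot'],s['finger_gap'])"
```

```text
clock: 0.98
eef_pos: [433.2, -148.3, 205.5]
eef_rot: [3.141, 0.0, 1.064]
wrist_force: [0.4, -0.3, 0.6]
finger_gap: 30.9
finger_force: 0.0
clock: 1.4
eef_pos: [534.2, 26.3, 205.3]
eef_rot: [-3.141, 0.0, 1.379]
wrist_force: [-0.0, -0.5, 0.4]
finger_gap: 25.6
finger_force: 0.0
clock: 1.82
eef_pos: [635.1, 200.7, 205.1]
eef_rot: [-3.141, 0.0, 1.693]
wrist_force: [0.1, -1.3, 0.4]
finger_gap: 25.5
finger_force: 0.0
[ 2.51074802e-01  5.67120215e-01  1.14443914e+00 -3.80744249e-06
  1.43051547e+00  1.29141543e-01] [635.14163743 200.68929576 205.07805136] [-3.14111497e+00  6.58349004e-05  1.69273013e+00] 25.504198892225336
```

```bash
python3 -m inch '[{"dx":0,"dy":0,"dz":-0.03,"wx":0,"wy":0,"wz":0,"gripper":0.27},{"dx":0,"dy":0,"dz":-0.06,"wx":0,"wy":0,"wz":0,"gripper":0.27},{"dx":0,"dy":0,"dz":-0.09,"wx":0,"wy":0,"wz":0,"gripper":0.27},{"dx":0,"dy":0,"dz":-0.11,"wx":0,"wy":0,"wz":0,"gripper":0.27},{"dx":0,"dy":0,"dz":-0.12,"wx":0,"wy":0,"wz":0,"gripper":0.27}]'
python3 -m inch '[{"dx":0,"dy":0,"dz":-0.004,"wx":0,"wy":0,"wz":0,"gripper":0.27},{"dx":0,"dy":0,"dz":-0.008,"wx":0,"wy":0,"wz":0,"gripper":0.27},{"dx":0,"dy":0,"dz":-0.01,"wx":0,"wy":0,"wz":0,"gripper":0.27},{"dx":0,"dy":0,"dz":-0.012,"wx":0,"wy":0,"wz":0,"gripper":0.27},{"dx":0,"dy":0,"dz":-0.012,"wx":0,"wy":0,"wz":0,"gripper":0.27}]'
python3 - <<'E'
from h import *
im=manip.camera("side")
cv2.imwrite("pics/s1.png",cv2.resize(im[110:270,140:350],None,fx=3.5,fy=3.5,interpolation=cv2.INTER_CUBIC))
print(manip.read_state()['wrist_force'])
E
```

```text
clock: 2.23
eef_pos: [633.3, 198.4, 81.8]
eef_rot: [-3.137, 0.001, 1.69]
wrist_force: [0.6, -0.4, -0.9]
finger_gap: 25.4
finger_force: 0.0
clock: 2.65
eef_pos: [634.9, 198.8, 74.1]
eef_rot: [3.141, -0.0, 1.689]
wrist_force: [0.6, 0.8, 0.8]
finger_gap: 25.6
finger_force: 0.0
[ 0.68554339 -0.66247811  0.28067524]
```

View pics/s1.png

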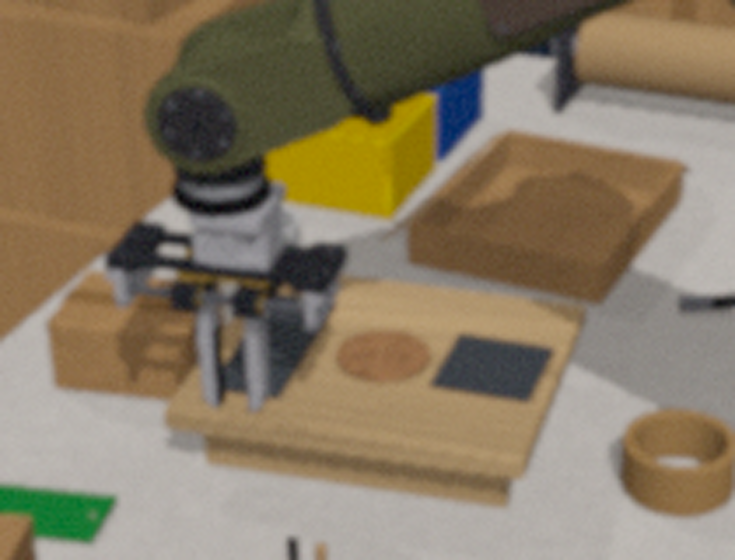

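The fingers stand just behind the plate's left end at crop (230,390), clear of the box and the cork. Next I'll lower 1.5 mm and push along the plate's length.

```bash
python3 -m inch '[{"dx":0,"dy":0,"dz":-0.0015,"wx":0,"wy":0,"wz":0,"gripper":0.27},{"dx":0.0006,"dy":-0.005,"dz":-0.0015,"wx":0,"wy":0,"wz":0,"gripper":0.27},{"dx":0.0012,"dy":-0.01,"dz":-0.0015,"wx":0,"wy":0,"wz":0,"gripper":0.27},{"dx":0.0018,"dy":-0.015,"dz":-0.0015,"wx":0,"wy":0,"wz":0,"gripper":0.27},{"dx":0.0024,"dy":-0.02,"dz":-0.0015,"wx":0,"wy":0,"wz":0,"gripper":0.27}]'
python3 -m inch '[{"dx":0.001,"dy":-0.008,"dz":0,"wx":0,"wy":0,"wz":0,"gripper":0.27},{"dx":0.0019,"dy":-0.016,"dz":0,"wx":0,"wy":0,"wz":0,"gripper":0.27},{"dx":0.0029,"dy":-0.024,"dz":0,"wx":0,"wy":0,"wz":0,"gripper":0.27},{"dx":0.0038,"dy":-0.032,"dz":0,"wx":0,"wy":0,"wz":0,"gripper":0.27},{"dx":0.0048,"dy":-0.04,"dz":0,"wx":0,"wy":0,"wz":0,"gripper":0.27}]'
python3 -m inch '[{"dx":0.001,"dy":-0.008,"dz":0,"wx":0,"wy":0,"wz":0,"gripper":0.27},{"dx":0.0019,"dy":-0.016,"dz":0,"wx":0,"wy":0,"wz":0,"gripper":0.27},{"dx":0.0029,"dy":-0.024,"dz":0,"wx":0,"wy":0,"wz":0,"gripper":0.27},{"dx":0.0038,"dy":-0.032,"dz":0,"wx":0,"wy":0,"wz":0,"gripper":0.27},{"dx":0.0048,"dy":-0.04,"dz":0,"wx":0,"wy":0,"wz":0,"gripper":0.27}]'
python3 - <<'E'
from h import *
a=manip.camera("top")[110:260,195:345]; b=manip.camera("side")[120:260,170:340]
cv2.imwrite("pics/p1.png",np.hstack([cv2.resize(a,(390,390),interpolation=2),cv2.resize(b,(400,390),interpolation=2)]))
E
```

```text
clock: 3.12
eef_pos: [637.2, 178.1, 72.1]
eef_rot: [3.141, -0.0, 1.689]
wrist_force: [0.4, 0.9, 0.0]
finger_gap: 25.5
finger_force: 0.5
clock: 3.53
eef_pos: [642.0, 137.8, 72.1]
eef_rot: [3.141, -0.0, 1.689]
wrist_force: [-0.8, 0.7, 1.0]
finger_gap: 25.5
finger_force: 0.8
clock: 3.95
eef_pos: [646.8, 97.9, 72.0]
eef_rot: [3.141, -0.0, 1.689]
wrist_force: [0.6, 1.8, 1.6]
finger_gap: 25.4
finger_force: 0.9
```

View pics/p1.png

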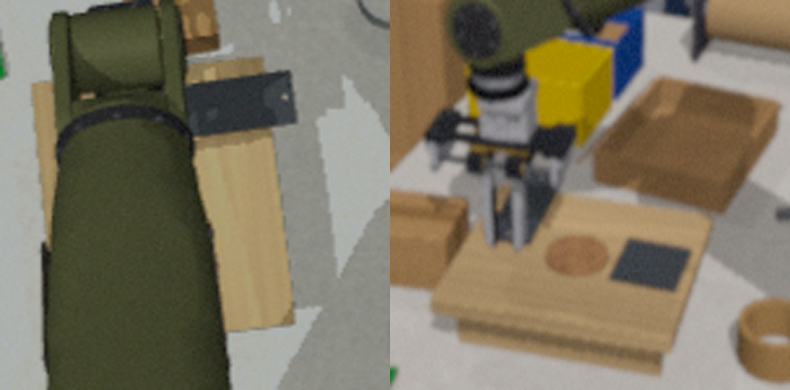

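The left half shows the plate's right end at about (296,97), already past the step edge at (267,97). That is about 28 mm of overhang, and the plate is still straight. I'll push 25 mm more, then back off and rise.

```bash
python3 -m inch '[{"dx":0.0008,"dy":-0.007,"dz":0,"wx":0,"wy":0,"wz":0,"gripper":0.27},{"dx":0.0017,"dy":-0.014,"dz":0,"wx":0,"wy":0,"wz":0,"gripper":0.27},{"dx":0.0025,"dy":-0.021,"dz":0,"wx":0,"wy":0,"wz":0,"gripper":0.27},{"dx":0.003,"dy":-0.025,"dz":0,"wx":0,"wy":0,"wz":0,"gripper":0.27},{"dx":0.003,"dy":-0.025,"dz":0,"wx":0,"wy":0,"wz":0,"gripper":0.27}]'
python3 -m inch '[{"dx":-0.001,"dy":0.008,"dz":0,"wx":0,"wy":0,"wz":0,"gripper":0.27},{"dx":-0.002,"dy":0.016,"dz":0.005,"wx":0,"wy":0,"wz":0,"gripper":0.27},{"dx":-0.002,"dy":0.016,"dz":0.03,"wx":0,"wy":0,"wz":0,"gripper":0.27},{"dx":-0.002,"dy":0.016,"dz":0.06,"wx":0,"wy":0,"wz":0,"gripper":0.27},{"dx":-0.002,"dy":0.016,"dz":0.08,"wx":0,"wy":0,"wz":0,"gripper":0.27}]'
python3 - <<'E'
from h import *
im=manip.camera("top")
hsv=cv2.cvtColor(im,cv2.COLOR_BGR2HSV);np.save("t.npy",im)
cv2.imwrite("pics/p2.png",cv2.resize(im[110:260,195:345],None,fx=4,fy=4,interpolation=2))
E
```

```text
clock: 4.47
eef_pos: [649.8, 72.6, 71.9]
eef_rot: [-3.141, 0.0, 1.689]
wrist_force: [-0.9, 0.4, -0.3]
finger_gap: 25.2
finger_force: 0.0
clock: 4.88
eef_pos: [647.9, 91.2, 154.9]
eef_rot: [3.139, 0.0, 1.691]
wrist_force: [0.1, -0.2, 1.3]
finger_gap: 25.5
finger_force: 0.0
```

View pics/p2.png

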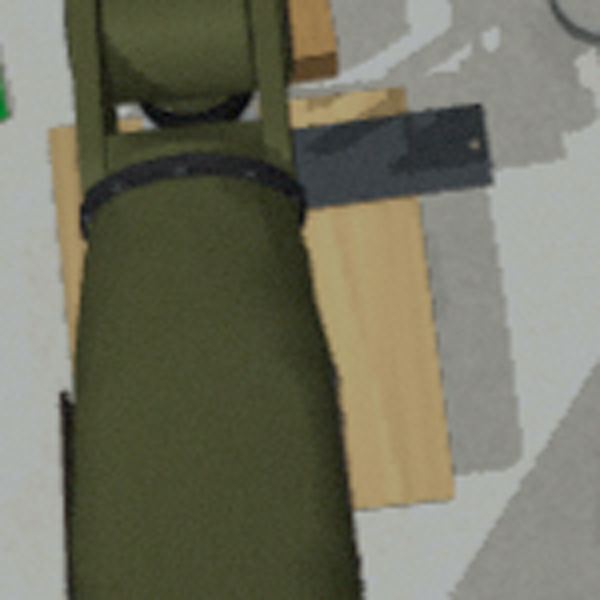

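About 76 crop pixels (53 mm) now stick out, with the end corners at crop (482,105) and (492,184). I'll compute the grasp point.

```bash
python3 - <<'E'
from h import *
e=ray("top",[[315.5,136.2],[318,156]],76)[:,:2]; print(e)
s=ray("top",[[195+404/4,110+92/4],[195+452/4,110+498/4]],70)[:,:2];print(s)
pts=ray("top",[[195+300/4,110+129/4],[195+312/4,110+207/4]],76)[:,:2]
for a,b in zip(e,pts): d=a-b; print("axis deg",np.degrees(np.arctan2(d[0],-d[1])))
m=e.mean(0);ax=np.array([.119,-.993]);print(m,"grasp@28",m-28*ax,manip.read_state()['eef_pos'])
E
```

```text
[[697.26511899 -93.4357847 ]
 [639.21414064 -99.04121118]]
[[709.6038659  -37.95094871]
 [416.29607124 -65.39507482]]
axis deg 6.5191676949164306
axis deg 6.217150338601209
[668.23962982 -96.23849794] grasp@28 [664.90762982 -68.43449794] [649.20275054  91.24861734 158.92040179]
```

```bash
python3 -m inch '[{"dx":0.003,"dy":-0.032,"dz":0,"wx":0,"wy":0,"wz":0,"gripper":1},{"dx":0.006,"dy":-0.064,"dz":0,"wx":0,"wy":0,"wz":0,"gripper":1},{"dx":0.01,"dy":-0.096,"dz":0,"wx":0,"wy":0,"wz":0,"gripper":1},{"dx":0.013,"dy":-0.128,"dz":0,"wx":0,"wy":0,"wz":0,"gripper":1},{"dx":0.016,"dy":-0.159,"dz":0,"wx":0,"wy":0,"wz":0,"gripper":1}]'
python3 -m inch '[{"dx":0,"dy":0,"dz":0,"wx":0,"wy":0,"wz":0,"gripper":1},{"dx":0,"dy":0,"dz":0,"wx":0,"wy":0,"wz":0,"gripper":1},{"dx":0,"dy":0,"dz":-0.02,"wx":0,"wy":0,"wz":0,"gripper":1},{"dx":0,"dy":0,"dz":-0.04,"wx":0,"wy":0,"wz":0,"gripper":1},{"dx":0,"dy":0,"dz":-0.05,"wx":0,"wy":0,"wz":0,"gripper":1}]'
python3 - <<'E'
from h import *
im=manip.camera("side")
cv2.imwrite("pics/s2.png",cv2.resize(im[110:250,170:350],None,fx=4,fy=4,interpolation=2))
print(manip.read_state()['eef_pos'],manip.read_state()['eef_rot'],manip.read_state()['finger_gap'])
E
```

```text
clock: 5.35
eef_pos: [663.8, -69.7, 152.3]
eef_rot: [3.141, 0.0, 1.69]
wrist_force: [1.0, -0.1, 0.2]
finger_gap: 55.1
finger_force: 0.0
clock: 5.77
eef_pos: [662.9, -67.0, 99.8]
eef_rot: [-3.139, -0.001, 1.691]
wrist_force: [-0.5, 0.5, -0.4]
finger_gap: 88.7
finger_force: 0.0
[662.42060744 -67.22102367  98.40597836] [-3.13721907e+00 -1.35444760e-03  1.69120346e+00] 91.61379897954964
```

View pics/s2.png

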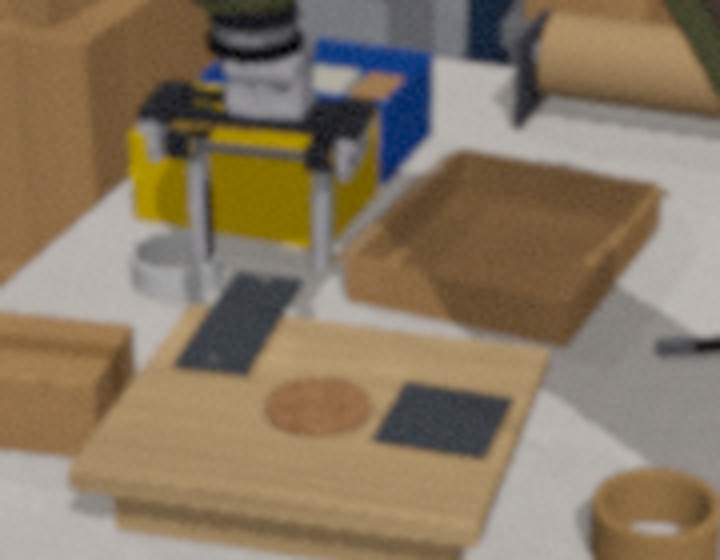

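The fingers straddle the overhanging end, at crop (205,290) and (315,295), on either side of the plate. The coaster and cork haven't moved. I'll go down to plate level.

```bash
python3 -m inch '[{"dx":0,"dy":0,"dz":-0.01,"wx":0,"wy":0,"wz":0,"gripper":1},{"dx":0,"dy":0,"dz":-0.02,"wx":0,"wy":0,"wz":0,"gripper":1},{"dx":0,"dy":0,"dz":-0.031,"wx":0,"wy":0,"wz":0,"gripper":1},{"dx":0,"dy":0,"dz":-0.031,"wx":0,"wy":0,"wz":0,"gripper":1},{"dx":0,"dy":0,"dz":-0.031,"wx":0,"wy":0,"wz":0,"gripper":1}]'

```

```text
clock: 6.23
eef_pos: [663.5, -69.2, 70.5]
eef_rot: [-3.141, -0.0, 1.689]
wrist_force: [-0.2, -0.2, 1.2]
finger_gap: 93.8
finger_force: 0.0
```

```bash
python3 -m inch '[{"dx":0,"dy":0,"dz":0,"wx":0,"wy":0,"wz":0,"gripper":0.75},{"dx":0,"dy":0,"dz":0,"wx":0,"wy":0,"wz":0,"gripper":0.72},{"dx":0,"dy":0,"dz":0,"wx":0,"wy":0,"wz":0,"gripper":0.69},{"dx":0,"dy":0,"dz":0,"wx":0,"wy":0,"wz":0,"gripper":0.66},{"dx":0,"dy":0,"dz":0,"wx":0,"wy":0,"wz":0,"gripper":0.6}]' 15
python3 -m inch '[{"dx":0,"dy":0,"dz":0,"wx":0,"wy":0,"wz":0,"gripper":0.5},{"dx":0,"dy":0,"dz":0,"wx":0,"wy":0,"wz":0,"gripper":0.5},{"dx":0,"dy":0,"dz":0,"wx":0,"wy":0,"wz":0,"gripper":0.5},{"dx":0,"dy":0,"dz":0,"wx":0,"wy":0,"wz":0,"gripper":0.5},{"dx":0,"dy":0,"dz":0,"wx":0,"wy":0,"wz":0,"gripper":0.5}]' 60
```

```text
clock: 6.65
eef_pos: [663.8, -69.4, 71.3]
eef_rot: [3.141, 0.0, 1.689]
wrist_force: [0.5, 0.3, 0.8]
finger_gap: 64.1
finger_force: 0.3
clock: 7.07
eef_pos: [663.8, -69.3, 71.1]
eef_rot: [3.141, 0.0, 1.689]
wrist_force: [0.6, 0.0, 1.9]
finger_gap: 58.8
finger_force: 59.7
```

```bash
python3 -m inch '[{"dx":0,"dy":0,"dz":0.003,"wx":0,"wy":0,"wz":0,"gripper":0.5},{"dx":0,"dy":0,"dz":0.008,"wx":0,"wy":0,"wz":0,"gripper":0.5},{"dx":0,"dy":0,"dz":0.015,"wx":0,"wy":0,"wz":0,"gripper":0.5},{"dx":0,"dy":0,"dz":0.022,"wx":0,"wy":0,"wz":0,"gripper":0.5},{"dx":0,"dy":0,"dz":0.03,"wx":0,"wy":0,"wz":0,"gripper":0.5}]'
python3 -m inch '[{"dx":0,"dy":0,"dz":0.008,"wx":0,"wy":0,"wz":0,"gripper":0.5},{"dx":0,"dy":0,"dz":0.016,"wx":0,"wy":0,"wz":0,"gripper":0.5},{"dx":0,"dy":0,"dz":0.024,"wx":0,"wy":0,"wz":0,"gripper":0.5},{"dx":0,"dy":0,"dz":0.032,"wx":0,"wy":0,"wz":0,"gripper":0.5},{"dx":0,"dy":0,"dz":0.04,"wx":0,"wy":0,"wz":0,"gripper":0.5}]'
python3 - <<'E'
from h import *
im=manip.camera("side")
cv2.imwrite("pics/s3.png",cv2.resize(im[90:250,170:370],None,fx=3.7,fy=3.7,interpolation=2))
# carton inner floor from top view: brown rim, at z 45
t=manip.camera("top"); hsv=cv2.cvtColor(t,cv2.COLOR_BGR2HSV)
E
```

```text
clock: 7.48
eef_pos: [663.6, -69.3, 101.7]
eef_rot: [-3.142, -0.0, 1.689]
wrist_force: [0.8, -0.2, -1.7]
finger_gap: 58.5
finger_force: 59.7
clock: 7.9
eef_pos: [663.6, -69.3, 141.9]
eef_rot: [3.141, 0.0, 1.689]
wrist_force: [-0.2, -0.5, -2.2]
finger_gap: 58.7
finger_force: 59.7
```

View pics/s3.png

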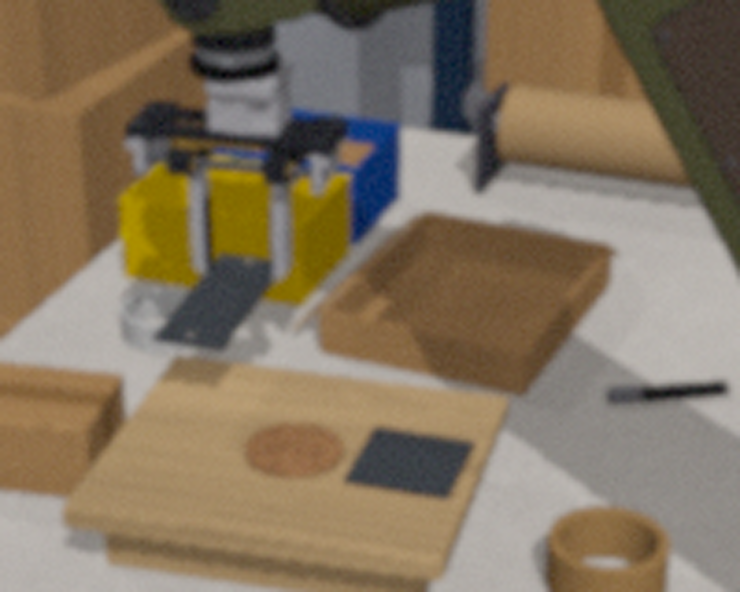

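The plate is held nearly level at crop (220,300), well clear of the step, and nothing else has moved. I'll carry it over the carton, whose centre is about (532,-325), turned about -2.5°.

```bash
python3 -m inch '[{"dx":-0.006,"dy":-0.015,"dz":0,"wx":0,"wy":0,"wz":-0.5,"gripper":0.5},{"dx":-0.015,"dy":-0.035,"dz":0,"wx":0,"wy":0,"wz":-1,"gripper":0.5},{"dx":-0.025,"dy":-0.058,"dz":0,"wx":0,"wy":0,"wz":-1.7,"gripper":0.5},{"dx":-0.035,"dy":-0.08,"dz":0,"wx":0,"wy":0,"wz":-2.4,"gripper":0.5},{"dx":-0.0445,"dy":-0.1026,"dz":0,"wx":0,"wy":0,"wz":-3.1,"gripper":0.5}]'
python3 -m inch '[{"dx":-0.009,"dy":-0.0205,"dz":0,"wx":0,"wy":0,"wz":-0.6,"gripper":0.5},{"dx":-0.018,"dy":-0.041,"dz":0,"wx":0,"wy":0,"wz":-1.2,"gripper":0.5},{"dx":-0.027,"dy":-0.0615,"dz":0,"wx":0,"wy":0,"wz":-1.8,"gripper":0.5},{"dx":-0.036,"dy":-0.082,"dz":0,"wx":0,"wy":0,"wz":-2.4,"gripper":0.5},{"dx":-0.0445,"dy":-0.1026,"dz":0,"wx":0,"wy":0,"wz":-3.1,"gripper":0.5}]'
python3 -m inch '[{"dx":-0.0125,"dy":-0.028,"dz":0,"wx":0,"wy":0,"wz":-0.8,"gripper":0.5},{"dx":-0.023,"dy":-0.053,"dz":0,"wx":0,"wy":0,"wz":-1.6,"gripper":0.5},{"dx":-0.033,"dy":-0.076,"dz":0,"wx":0,"wy":0,"wz":-2.4,"gripper":0.5},{"dx":-0.041,"dy":-0.093,"dz":0,"wx":0,"wy":0,"wz":-2.9,"gripper":0.5},{"dx":-0.0446,"dy":-0.1026,"dz":0,"wx":0,"wy":0,"wz":-3.1,"gripper":0.5}]'
python3 -m inch '[{"dx":0,"dy":0,"dz":-0.008,"wx":0,"wy":0,"wz":0,"gripper":0.5},{"dx":0,"dy":0,"dz":-0.02,"wx":0,"wy":0,"wz":0,"gripper":0.5},{"dx":0,"dy":0,"dz":-0.035,"wx":0,"wy":0,"wz":0,"gripper":0.5},{"dx":0,"dy":0,"dz":-0.05,"wx":0,"wy":0,"wz":0,"gripper":0.5},{"dx":0,"dy":0,"dz":-0.06,"wx":0,"wy":0,"wz":0,"gripper":0.5}]'
python3 - <<'E'
from h import *
a=manip.camera("top")[100:270,310:480]; b=manip.camera("side")[100:230,230:370]
cv2.imwrite("pics/c1.png",np.hstack([cv2.resize(a,(380,380),interpolation=2),cv2.resize(b,(410,380),interpolation=2)]))
print(manip.read_state()['eef_pos'])
E
```

```text
clock: 8.42
eef_pos: [618.0, -173.4, 140.3]
eef_rot: [-3.141, -0.0, 1.634]
wrist_force: [0.8, -0.6, -1.5]
finger_gap: 58.7
finger_force: 59.7
clock: 8.83
eef_pos: [573.4, -276.0, 140.4]
eef_rot: [-3.141, -0.0, 1.58]
wrist_force: [-0.1, -0.5, -0.8]
finger_gap: 58.8
finger_force: 59.7
clock: 9.25
eef_pos: [528.2, -379.4, 140.4]
eef_rot: [-3.141, -0.0, 1.524]
wrist_force: [0.2, 0.4, -2.2]
finger_gap: 58.8
finger_force: 59.7
clock: 9.67
eef_pos: [530.0, -375.2, 78.1]
eef_rot: [-3.139, -0.002, 1.529]
wrist_force: [-0.3, -0.2, -1.9]
finger_gap: 58.6
finger_force: 59.7
[ 529.67509837 -375.37908048   78.21870897]
```

View pics/c1.png

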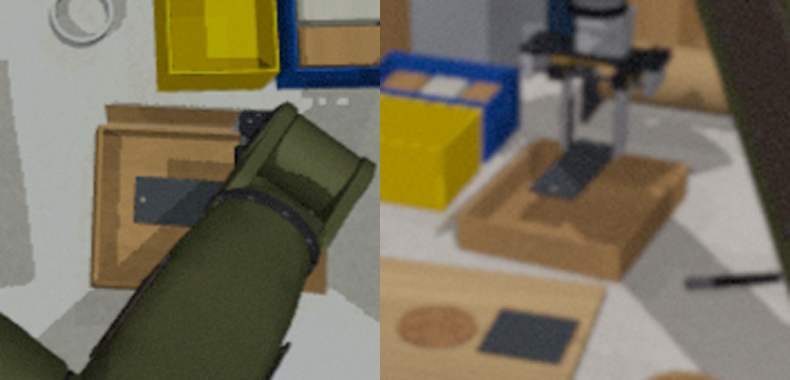

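The plate hangs over the carton's middle, with its left end at (135,200) inside the wall at (97,200), level and parallel to the carton. I'll lower it.

```bash
python3 -m inch '[{"dx":0,"dy":0,"dz":-0.012,"wx":0,"wy":0,"wz":0,"gripper":0.5},{"dx":0,"dy":0,"dz":-0.026,"wx":0,"wy":0,"wz":0,"gripper":0.5},{"dx":0,"dy":0,"dz":-0.04,"wx":0,"wy":0,"wz":0,"gripper":0.5},{"dx":0,"dy":0,"dz":-0.051,"wx":0,"wy":0,"wz":0,"gripper":0.5},{"dx":0,"dy":0,"dz":-0.058,"wx":0,"wy":0,"wz":0,"gripper":0.5}]'
python3 -m inch '[{"dx":0,"dy":0,"dz":-0.003,"wx":0,"wy":0,"wz":0,"gripper":0.5},{"dx":0,"dy":0,"dz":-0.006,"wx":0,"wy":0,"wz":0,"gripper":0.5},{"dx":0,"dy":0,"dz":-0.009,"wx":0,"wy":0,"wz":0,"gripper":0.5},{"dx":0,"dy":0,"dz":-0.011,"wx":0,"wy":0,"wz":0,"gripper":0.5},{"dx":0,"dy":0,"dz":-0.012,"wx":0,"wy":0,"wz":0,"gripper":0.5}]'
```

```text
clock: 10.18
eef_pos: [529.5, -376.6, 20.7]
eef_rot: [-3.14, -0.001, 1.527]
wrist_force: [-0.5, 1.2, -1.1]
finger_gap: 58.8
finger_force: 59.7
clock: 10.6
eef_pos: [530.1, -377.2, 11.0]
eef_rot: [3.141, 0.0, 1.527]
wrist_force: [-0.6, -0.0, -2.4]
finger_gap: 58.8
finger_force: 59.7
```

```bash
python3 -m inch '[{"dx":0,"dy":0,"dz":-0.001,"wx":0,"wy":0,"wz":0,"gripper":0.5},{"dx":0,"dy":0,"dz":-0.002,"wx":0,"wy":0,"wz":0,"gripper":0.5},{"dx":0,"dy":0,"dz":-0.003,"wx":0,"wy":0,"wz":0,"gripper":0.5},{"dx":0,"dy":0,"dz":-0.0035,"wx":0,"wy":0,"wz":0,"gripper":0.5},{"dx":0,"dy":0,"dz":-0.0035,"wx":0,"wy":0,"wz":0,"gripper":0.5}]'
```

```text
clock: 11.02
eef_pos: [530.1, -377.1, 7.4]
eef_rot: [3.142, 0.0, 1.527]
wrist_force: [-0.1, -0.5, -1.2]
finger_gap: 58.6
finger_force: 59.7
```

```bash
python3 -m inch '[{"dx":0,"dy":0,"dz":-0.0003,"wx":0,"wy":0,"wz":0,"gripper":0.5},{"dx":0,"dy":0,"dz":-0.0006,"wx":0,"wy":0,"wz":0,"gripper":0.5},{"dx":0,"dy":0,"dz":-0.001,"wx":0,"wy":0,"wz":0,"gripper":0.5},{"dx":0,"dy":0,"dz":-0.001,"wx":0,"wy":0,"wz":0,"gripper":0.5},{"dx":0,"dy":0,"dz":-0.001,"wx":0,"wy":0,"wz":0,"gripper":0.5}]'
```

```text
clock: 11.43
eef_pos: [530.1, -377.1, 6.5]
eef_rot: [3.142, 0.0, 1.527]
wrist_force: [0.6, -0.8, -0.4]
finger_gap: 58.8
finger_force: 59.7
```

```bash
python3 -m inch '[{"dx":0,"dy":0,"dz":-0.0003,"wx":0,"wy":0,"wz":0,"gripper":0.5},{"dx":0,"dy":0,"dz":-0.0006,"wx":0,"wy":0,"wz":0,"gripper":0.5},{"dx":0,"dy":0,"dz":-0.0006,"wx":0,"wy":0,"wz":0,"gripper":0.5},{"dx":0,"dy":0,"dz":-0.0006,"wx":0,"wy":0,"wz":0,"gripper":0.5},{"dx":0,"dy":0,"dz":-0.0006,"wx":0,"wy":0,"wz":0,"gripper":0.5}]'
```

```text
clock: 11.85
eef_pos: [530.1, -377.2, 6.2]
eef_rot: [3.141, 0.0, 1.527]
wrist_force: [-2.1, 0.8, 6.2]
finger_gap: 58.4
finger_force: 59.7
```

Wrist force is now +6 N upward, so the plate is on the floor. I'll open gently and rise.

```bash
python3 -m inch '[{"dx":0,"dy":0,"dz":0,"wx":0,"wy":0,"wz":0,"gripper":0.65},{"dx":0,"dy":0,"dz":0,"wx":0,"wy":0,"wz":0,"gripper":0.75},{"dx":0,"dy":0,"dz":0,"wx":0,"wy":0,"wz":0,"gripper":0.85},{"dx":0,"dy":0,"dz":0,"wx":0,"wy":0,"wz":0,"gripper":0.9},{"dx":0,"dy":0,"dz":0,"wx":0,"wy":0,"wz":0,"gripper":0.9}]'
python3 -m inch '[{"dx":0,"dy":0,"dz":0.005,"wx":0,"wy":0,"wz":0,"gripper":0.9},{"dx":0,"dy":0,"dz":0.02,"wx":0,"wy":0,"wz":0,"gripper":0.9},{"dx":0,"dy":0,"dz":0.05,"wx":0,"wy":0,"wz":0,"gripper":0.9},{"dx":0,"dy":0,"dz":0.085,"wx":0,"wy":0,"wz":0,"gripper":0.9},{"dx":0,"dy":0,"dz":0.12,"wx":0,"wy":0,"wz":0,"gripper":0.9}]'
python3 -m inch '[{"dx":-0.02,"dy":0,"dz":0.03,"wx":0,"wy":0,"wz":0,"gripper":0.9},{"dx":-0.05,"dy":0,"dz":0.05,"wx":0,"wy":0,"wz":0,"gripper":0.9},{"dx":-0.08,"dy":0,"dz":0.07,"wx":0,"wy":0,"wz":0,"gripper":0.9},{"dx":-0.11,"dy":0,"dz":0.08,"wx":0,"wy":0,"wz":0,"gripper":0.9},{"dx":-0.14,"dy":0,"dz":0.08,"wx":0,"wy":0,"wz":0,"gripper":0.9}]'
python3 -m inch '[{"dx":-0.03,"dy":0,"dz":0,"wx":0,"wy":0,"wz":0,"gripper":0.9},{"dx":-0.05,"dy":0,"dz":0,"wx":0,"wy":0,"wz":0,"gripper":0.9},{"dx":-0.06,"dy":0,"dz":0,"wx":0,"wy":0,"wz":0,"gripper":0.9},{"dx":-0.06,"dy":0,"dz":0,"wx":0,"wy":0,"wz":0,"gripper":0.9},{"dx":-0.06,"dy":0,"dz":0,"wx":0,"wy":0,"wz":0,"gripper":0.9}]'
python3 - <<'E'
from h import *
a=manip.camera("top")[100:270,200:480]; b=manip.camera("side")[100:270,180:370]
cv2.imwrite("pics/f.png",np.hstack([cv2.resize(a,(450,273),interpolation=2),cv2.resize(b,(305,273),interpolation=2)]))
E
```

```text
clock: 12.27
eef_pos: [530.0, -377.1, 5.6]
eef_rot: [-3.141, -0.0, 1.527]
wrist_force: [-0.0, 0.7, 0.1]
finger_gap: 83.3
finger_force: 0.0
clock: 12.68
eef_pos: [529.8, -376.8, 127.3]
eef_rot: [-3.141, -0.0, 1.527]
wrist_force: [0.3, -0.0, -0.3]
finger_gap: 84.5
finger_force: 0.0
clock: 13.1
eef_pos: [389.3, -377.4, 208.8]
eef_rot: [3.138, 0.003, 1.527]
wrist_force: [-0.2, -0.9, -0.4]
finger_gap: 84.5
finger_force: 0.0
clock: 13.52
eef_pos: [330.6, -377.3, 206.3]
eef_rot: [3.141, 0.001, 1.527]
wrist_force: [0.7, 0.2, -0.4]
finger_gap: 84.5
finger_force: 0.0
```

View pics/f.png

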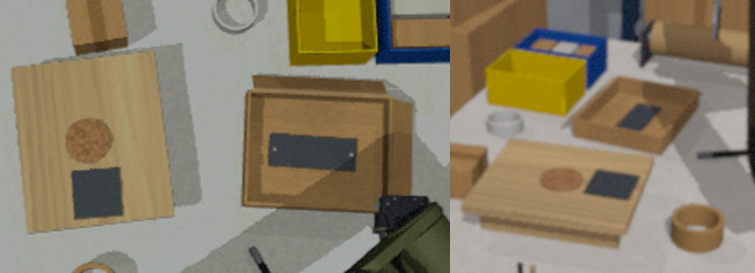

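The plate lies flat on the carton floor at (312,152), the coaster is still in place at (97,193), and the arm is clear. Handing in.

```bash
python3 -c "
from cell import manip
print(manip.sign_off())"
```

```text
the job is handed in; nothing more can be done
None
```

The sign plate was slid out about 53 mm, gripped by its overhanging end and laid flat on the carton floor without a drop; the coaster was left in place, and the job was handed in at about 13.6 s.

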